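Load, cap and start the jar analyser

ROBOT

A 6-joint arm with a two-finger parallel gripper is mounted at the origin on the work surface. World frame = base frame: x ahead of the robot, y to its left, z up, the work surface at z = 0. Lengths are in m, angles in rad, forces in N, time in s.
With the tool pointing down it reaches from about 0.35 to 0.775 m from the base axis. Payload 5.5 kg.
Tool frame: the origin (TCP) lies between the finger pads; the fingertips stand 8 mm ahead of it and the grasp point (between the pads) lies 11 mm behind it; z points along the fingers, y is the line along which they close (so a half turn about z gives the same grasp; the last joint's range is limited). The gripper opens to 85 mm and grips with 20 to 120 N. Pads are 22 mm wide; open, the fingers measure 114 mm over their backs; the gripper's body (76 mm by 85 mm) begins 54 mm behind the grasp point. The pads swing forward as they close: fully open they stand 13 mm farther back than shut.
Start: joints at [0.964, 0.313, 0.046, 1.304, 0, 1.431], TCP at [0.259, 0.514, 0.239] pointing down, gripper open.
Joint ranges: [-2.76, 2.76], [-0.86, 1.69], [-1.03, 1.26], [-2.2, 2.34], [-1.47, 1.5], [-3.14, 3.14]. Speed limits (rad/s): [2.57, 2.57, 3.14, 3.14, 3.14, 3.14].

INTERFACE

Orientations are given as a unit quaternion [w, x, y, z].
In Python, from workcell import env gives the robot as it stands.
- The arm moves only by the tool move_arm, never from a script. Its argument "moves" is one flat list of numbers, 5 for each row, row after row: the shift along the world's x, y, z in m, then the turn about the world's z in rad, then the finger opening in m, from 0 to 0.0854. A call has 1 to 12 rows; each row is the pose to reach, as a shift and turn from the pose commanded when the call began; what a row does not reach only later rows make up. A row lasts 1/12 s, in which the tool goes at most 41.7 mm and 7.16 degrees, less where a joint would pass 70% of its speed; a pose out of reach is approached as far as the arm can. A call with a gripper value outside its range is refused whole. The fingers move at their own pace and stop on an object; "newtons" is the grip in N (left out, the last holds). Time passes only in rows, so rows that repeat a pose let the fingers close. It gives the time, the measured TCP pose, the force, the opening and the grip force at its end, in the units of the state.
- env.get_state(): the state, without advancing time (a new reading comes with each control period).
- env.read_camera(name): name is "side" or "top" or "wrist"; returns a dict with "pixels" (420x560x3 uint8, red, green, blue), "camera_matrix" (3x3 intrinsics, pixels), "distortion" ([k1, k2, p1, p2, k3] as OpenCV has them; the pictures are not rectified), "rvec" (rotation vector, rad) and "tvec" (3), from world to camera coordinates, as OpenCV has them. Camera axes: x right, y down, z forward; pixel columns grow to the right and rows downward; lengths in m; the calibration is good to about 2 mm. A picture is of the moment at which its call begins. There is no depth.
- env.hand_in(): hands the job in; it is judged then, once.
The state is a dict: "clock": time; "joint_pos": joint angles; "qvel": joint speeds; "tau": joint torques, N m; "tcp_pos": TCP position; "orientation": TCP orientation; "wrist_force": force on the tool from outside, world axes, zero at the start; "ft_torque": the same for the moment, N m; "finger_gap": finger opening in m; "grip_force": force on a finger pad.
Only numpy, scipy, OpenCV 4.12 (cv2) and the standard library are available. Lean on these libraries where they do the work, as an engineer would, in place of code of your own. Each camera call takes 0.05 s, during which the arm holds its last target. There are 200 camera calls.

TASK

Clear the grey used cell off the analyser deck and stand it in the blue return tray; stand every green glass sample jar on its own black station disc, centred, with its orange pointer lined up with that station's yellow mark, and push every cap down until it is fully home. When all jars are loaded and capped, press the green start button fully down and let it come back up. Leave the other things on the bench where they are.

Things in the scene. Friction and masses are not known exactly. Their poses are not given: they have to be found in the camera images.
- analyser: white and lilac analyser deck fixed on the bench; top 25 mm above the bench. Deck 220 mm (its x) by 240 mm (its y), origin under the middle of the four stations; its x axis points along the yellow marks, away from the robot. A grey bar 30 mm thick, 50 mm high, along its far (+x) edge; a lilac control panel, same height as the deck, on its +y side
- pad1 (a point): centre of station 1: flat black printed disc, 62 mm diameter, on the deck top (no recess); its yellow mark is a line on a short black tab, from 32 to 52 mm from this point, towards the deck's +x; stations are 110 mm apart in a 2 x 2 grid
- pad2 (a point): centre of station 2: flat black printed disc, 62 mm diameter, on the deck top (no recess); its yellow mark is a line on a short black tab, from 32 to 52 mm from this point, towards the deck's +x; stations are 110 mm apart in a 2 x 2 grid
- pad3 (a point): centre of station 3: flat black printed disc, 62 mm diameter, on the deck top (no recess); its yellow mark is a line on a short black tab, from 32 to 52 mm from this point, towards the deck's +x; stations are 110 mm apart in a 2 x 2 grid
- pad4 (a point): centre of station 4: flat black printed disc, 62 mm diameter, on the deck top (no recess); its yellow mark is a line on a short black tab, from 32 to 52 mm from this point, towards the deck's +x; stations are 110 mm apart in a 2 x 2 grid
- jar1: sample jar 1 (may be absent): round green glass jar with a white paper band, 54 mm diameter, body 62 mm high, 225 g with its cap; origin at the centre of its underside, z up; an orange pointer 8 mm wide and 12 mm high sticks out along its +x to 45 mm from the axis, 48 to 60 mm above the underside
- cap1 (a joint): push-on cap of jar 1, how far it is pressed down: 0 to 3 mm at the start (red neck visible under it), 8 mm (0.008) fully home on the jar's shoulder, no red showing; stiff, takes about 7 N, stays where it is left. White with a blue disc, 49 mm diameter, 22 mm high; its top is 92 mm minus this value above the jar's underside
- jar2: sample jar 2 (may be absent): round green glass jar with a white paper band, 54 mm diameter, body 62 mm high, 225 g with its cap; origin at the centre of its underside, z up; an orange pointer 8 mm wide and 12 mm high sticks out along its +x to 45 mm from the axis, 48 to 60 mm above the underside
- cap2 (a joint): push-on cap of jar 2, how far it is pressed down: 0 to 3 mm at the start (red neck visible under it), 8 mm (0.008) fully home on the jar's shoulder, no red showing; stiff, takes about 7 N, stays where it is left. White with a blue disc, 49 mm diameter, 22 mm high; its top is 92 mm minus this value above the jar's underside
- jar3: sample jar 3 (may be absent): round green glass jar with a white paper band, 54 mm diameter, body 62 mm high, 225 g with its cap; origin at the centre of its underside, z up; an orange pointer 8 mm wide and 12 mm high sticks out along its +x to 45 mm from the axis, 48 to 60 mm above the underside
- cap3 (a joint): push-on cap of jar 3, how far it is pressed down: 0 to 3 mm at the start (red neck visible under it), 8 mm (0.008) fully home on the jar's shoulder, no red showing; stiff, takes about 7 N, stays where it is left. White with a blue disc, 49 mm diameter, 22 mm high; its top is 92 mm minus this value above the jar's underside
- jar4: sample jar 4 (may be absent): round green glass jar with a white paper band, 54 mm diameter, body 62 mm high, 225 g with its cap; origin at the centre of its underside, z up; an orange pointer 8 mm wide and 12 mm high sticks out along its +x to 45 mm from the axis, 48 to 60 mm above the underside
- cap4 (a joint): push-on cap of jar 4, how far it is pressed down: 0 to 3 mm at the start (red neck visible under it), 8 mm (0.008) fully home on the jar's shoulder, no red showing; stiff, takes about 7 N, stays where it is left. White with a blue disc, 49 mm diameter, 22 mm high; its top is 92 mm minus this value above the jar's underside
- used: used reference cell standing on the deck: grey, round, with a black cap, no pointer; 54 mm diameter body, 84 mm high in all, 180 g; origin at the centre of its underside
- tray: blue open return tray fixed on the bench, 130 mm (x) by 150 mm (y), walls 28 mm high and 4 mm thick; origin at the centre of its underside; inner floor 4 mm above it
- bar (a point): middle of the top of the grey bar along the deck's far edge, 125 mm from the analyser's origin towards its +x: jars in their right places all point towards this bar
- start (a joint): green round start button on the control panel, travel: 0 up, 6 mm (0.006) fully down; spring, about 5 N at the bottom; springs back
- start_top (a point): centre of the top of the start button, 36 mm diameter
- weight: polished steel 500 g calibration weight with a knob, 44 mm diameter, 52 mm high, heavy; stands among the jars; not part of the job; origin at the centre of its underside
- reagent: amber stock jar with blue lid, 70 mm diameter, 95 mm high, no pointer; not part of the job; origin at the centre of its underside
- tipbox: yellow box with clear lid, 82 x 122 x 60 mm high; not part of the job; origin at the centre of its underside
- dishes: clear flat disc (stack of dishes), 80 mm diameter, 30 mm high; not part of the job; origin at the centre of its underside
- pipette: grey and brass pipette lying flat, 214 mm long along its own x, up to 24 mm wide and 22 mm high; not part of the job; origin at mid length on its underside
- beaker: glass beaker, 70 mm diameter, 90 mm high; not part of the job; origin at the centre of its underside

How it is judged:
On the way, in this order (a step that is already met when the one before it is completed fails the run):
1. used cell in the tray; every jar on a station with its pointer at the mark and its cap home ((distance between jar1 and pad1 below 0.013 m or distance between jar1 and pad2 below 0.013 m or distance between jar1 and pad3 below 0.013 m or distance between jar1 and pad4 below 0.013 m) and angle between the x axis of each of jar1, jar2, jar3, jar4 and the x axis of analyser, either way round below 0.3 rad and x of bar in the frame of jar1 above 0.03 m and angle between each of jar1, jar2, jar3, jar4's own z axis and vertical below 0.1 rad and value of joint each of cap1, cap2, cap3, cap4 above 0.0065 m and (distance between jar2 and pad1 below 0.013 m or distance between jar2 and pad2 below 0.013 m or distance between jar2 and pad3 below 0.013 m or distance between jar2 and pad4 below 0.013 m) and x of bar in the frame of jar2 above 0.03 m and (distance between jar3 and pad1 below 0.013 m or distance between jar3 and pad2 below 0.013 m or distance between jar3 and pad3 below 0.013 m or distance between jar3 and pad4 below 0.013 m) and x of bar in the frame of jar3 above 0.03 m and (distance between jar4 and pad1 below 0.013 m or distance between jar4 and pad2 below 0.013 m or distance between jar4 and pad3 below 0.013 m or distance between jar4 and pad4 below 0.013 m) and x of bar in the frame of jar4 above 0.03 m and x of used in the frame of tray between -0.045 and 0.045 m and y of used in the frame of tray between -0.055 and 0.055 m and z of used in the frame of tray below 0.014 m and angle between used's own z axis and vertical below 0.15 rad), for 0.2 s.
2. start button fully down (value of joint start above 0.005 m), for 0.05 s.
3. start button back up (value of joint start below 0.001 m), for 0.2 s.
At the end, for the whole second after the job is handed in: Every present jar stands upright on its own station disc within 13 mm of its centre, pointer within 0.3 rad of the direction of the mark, cap pressed at least 6.5 of 8 mm; the used cell stands upright on the floor of the return tray; the start button is up; all at rest (all of step 1 and value of joint start below 0.001 m and linear speed of each of used, jar1, jar2, jar3, jar4 below 0.02 m/s); the robot touches nothing.
It fails at once if a bystander was pushed more than 50 mm from its place (distance of any of weight, reagent, tipbox, dishes, pipette, beaker from where it was at the start of the episode above 0.05 m).
It fails at once if the start button was pressed while a cap was not home (value of joint start above 0.004 m and value of joint any of cap1, cap2, cap3, cap4 below 0.006 m).
Of jar1, jar2, jar3, jar4 only 3 to 4 are there at a start; the rules pass over those that are not, and their reading is None.
At some moment in a run one of jar1, jar2, jar3, jar4 may be knocked a few centimetres aside while the robot is not near it.
It also fails if it takes over 210 s, if anything falls off the work surface, if the arm or the gripper's body presses on something with over 40 N, if the wrist force passes 120 N, or if a joint passes its speed limit or range.

## Working session

There is one attempt and no reset: what is moved stays moved. The work goes in short steps, Python scripts to look and compute and a tool call to move; the robot and the scene stay as the last step left them, time stands still between calls to the robot, and variables do not carry over. Pictures are saved under pics/ and viewed, at most 14 in all, crops included, and the job is handed in when it is done.

Besides the shell and the picture viewer there is one more tool, called after "Request:" by a JSON object that holds its "name" and its "arguments". move_arm: Moves the arm, as the interface text tells. Its arguments: {"type":"object","properties":{"moves":{"type":"array"},"newtons":{"type":"number"}},"required":["moves"]}

```bash
mkdir -p pics
cat > h.py <<'E'
import numpy as np, cv2
from workcell import env
def cam(n):
    c=env.read_camera(n); c={k:np.array(v) for k,v in c.items()}; return c
def save(c,f): cv2.imwrite('pics/'+f,c['pixels'][:,:,::-1])
def ray(c,uv,z):
    p=cv2.undistortPoints(np.array(uv,float).reshape(-1,1,2),c['camera_matrix'],c['distortion']).reshape(-1,2)
    R=cv2.Rodrigues(c['rvec'])[0]; o=-R.T@c['tvec'].ravel()
    d=np.c_[p,np.ones(len(p))]@R
    return o+d*((z-o[2])/d[:,2])[:,None]
def proj(c,P): return cv2.projectPoints(np.array(P,float).reshape(-1,1,3),c['rvec'],c['tvec'],c['camera_matrix'],c['distortion'])[0].reshape(-1,2)
def pose(c):
    R=cv2.Rodrigues(c['rvec'])[0]; return -R.T@c['tvec'].ravel()
E
python3 - <<'E'
from h import *
for n in ('top','side'):
    c=cam(n); save(c,n+'0.png'); print(n,pose(c))
print(env.get_state())
E
```

```text
top [ 0.45130211 -0.06109958  1.62083864]
side [ 0.18018895 -0.84377459  1.04084025]
{'clock': 0.1, 'joint_pos': array([ 9.64395562e-01,  3.13929235e-01,  4.51154588e-02,  1.30360530e+00,
       -3.21592636e-05,  1.43120894e+00]), 'qvel': array([ 0.00217902, -0.00026618,  0.00248498, -0.00082063,  0.0021297 ,
       -0.00084481]), 'tau': array([ 4.34792542e-03, -4.81724703e+01,  2.99243814e+01,  1.27177220e-02,
       -1.73759571e-05,  1.10943625e-05]), 'tcp_pos': array([0.25853515, 0.51311303, 0.23850515]), 'orientation': array([-2.80694869e-04,  2.31293087e-01,  9.72883780e-01, -7.61443577e-04]), 'wrist_force': array([ 0.0773248 ,  0.04251758, -0.56178986]), 'ft_torque': array([0.000906  , 0.0336686 , 0.03935607]), 'grip_force': 0.0, 'finger_gap': 0.08570523904049422}
```

View pics/top0.png

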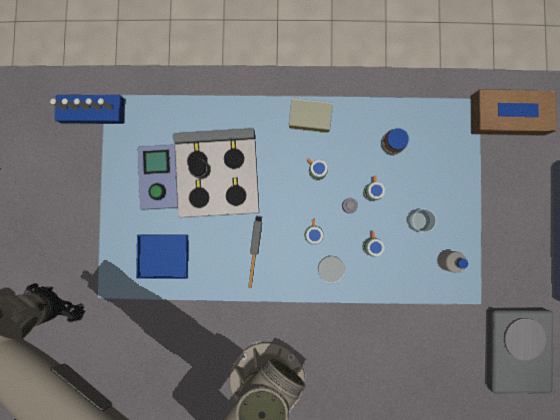

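View pics/side0.png

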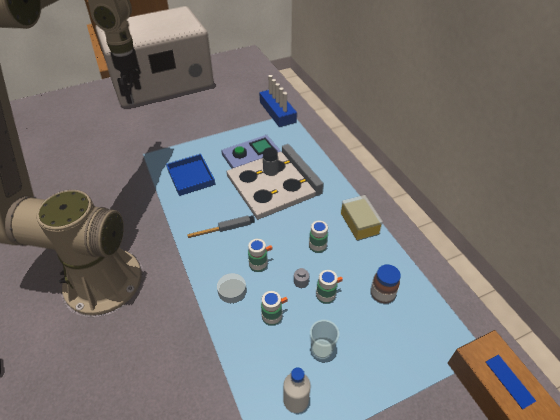

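The top view has +x up and +y left. The caps are at about (319,169), (375,190), (314,234) and (375,246). The used cell is on the far-left station at (200,167), the tray at (163,256), the button at (157,191) and the weight at (350,205). The side view agrees: four jars, pointers mostly towards +x.

```bash
cat > m.py <<'E'
from h import *
def blobs(mask,amin,roi=None):
    n,l,s,ce=cv2.connectedComponentsWithStats(mask.astype(np.uint8))
    return [(ce[i],s[i]) for i in range(1,n) if s[i,4]>=amin]
def masks(c):
    hsv=cv2.cvtColor(c['pixels'],cv2.COLOR_RGB2HSV).astype(int); return hsv[...,0],hsv[...,1],hsv[...,2]
E
python3 - <<'E'
from m import *
for n in ('top','side'):
    c=cam(n); h,s,v=masks(c)
    def show(name,m,z,amin):
        for ce,st in blobs(m,amin):
            print(n,name,np.round(ce,1),st[4],st[2:4],np.round(ray(c,[ce],z)[0],4))
    show('blue',(h>105)&(h<125)&(s>170)&(v>70),.0905,15)
    show('orange',(h>=3)&(h<=16)&(s>170)&(v>120),.056,4)
    show('yellow',(h>19)&(h<35)&(s>150)&(v>120),.025,3)
    show('green',(h>50)&(h<75)&(s>150)&(v>50),.033,15)
    show('black',(v<45),.025,100)
E
```

```text
top blue [ 88.4 109.1] 860 [65 26] [0.7868 0.528  0.0905]
top blue [517.7 109.7] 409 [39 14] [ 0.7997 -0.7158  0.0905]
top blue [397.5 138.1] 194 [21 20] [ 0.711  -0.3663  0.0905]
top blue [153.7 244.1] 164 [30 23] [0.3994 0.3231 0.0905]
top blue [184.9 244.8] 41 [ 5 19] [0.399  0.2336 0.0905]
top blue [155.2 265.8] 132 [31 21] [0.338  0.3173 0.0905]
top blue [163.2 259. ] 15 [7 7] [0.3576 0.2948 0.0905]
top blue [182.7 270.9] 70 [13 21] [0.3252 0.2385 0.0905]
top blue [462.3 263. ] 55 [9 9] [ 0.3586 -0.5508  0.0905]
top blue [173.5 266.8] 15 [7 7] [0.3362 0.2648 0.0905]
top orange [309.1 160.8] 8 [4 4] [ 0.6467 -0.1162  0.056 ]
top orange [374.  178.5] 4 [1 4] [ 0.5975 -0.3048  0.056 ]
top orange [313. 222.] 5 [1 5] [ 0.4692 -0.1294  0.056 ]
top orange [372.4 235.1] 9 [2 5] [ 0.4338 -0.301   0.056 ]
top yellow [232.9 144.8] 16 [3 6] [0.6958 0.1101 0.025 ]
top yellow [196.1 146.6] 18 [3 7] [0.6892 0.2202 0.025 ]
top yellow [234.7 181.6] 14 [3 6] [0.5856 0.1023 0.025 ]
top yellow [197.9 183.6] 17 [3 6] [0.5783 0.2117 0.025 ]
top black [233.5 158.1] 264 [18 19] [0.6559 0.1073 0.025 ]
t
[... 1100 characters left out ...]
[339.4 278.4] 11 [4 4] [ 0.6    -0.3039  0.056 ]
side orange [283.5 299. ] 16 [6 5] [ 0.4358 -0.2994  0.056 ]
side yellow [286.5 161.7] 10 [6 3] [0.6896 0.2233 0.025 ]
side yellow [258.9 171.8] 11 [5 3] [0.5797 0.2149 0.025 ]
side yellow [302.1 180.2] 11 [5 3] [0.697  0.1141 0.025 ]
side yellow [273.6 191.2] 13 [6 4] [0.5871 0.1056 0.025 ]
side green [238.9 149.5] 38 [9 6] [0.5572 0.3492 0.033 ]
side black [24.5 10.2] 660 [34 26] [-0.1376  2.1405  0.025 ]
side black [104.2  17. ] 321 [21 21] [0.2872 1.7956 0.025 ]
side black [126.3  69.1] 1000 [33 64] [0.2927 1.1386 0.025 ]
side black [161.8  61.2] 439 [27 23] [0.4618 1.1373 0.025 ]
side black [112.1 233.8] 645 [21 42] [0.0606 0.1437 0.025 ]
```

Run:
```python
from m import *
c=cam('top'); h,s,v=masks(c); P=c['pixels']
for x,y in [(319,169),(375,190),(314,234),(375,246)]:
    sub=np.zeros(h.shape,bool); sub[y-7:y+8,x-7:x+8]=1
    m=sub&(h>100)&(h<130)&(s>120)
    ys,xs=np.nonzero(m); q=[xs.mean(),ys.mean()]
    print('cap',m.sum(),np.round(q,1),np.round(ray(c,[q],.0905)[0],4))
def box(n,m,z):
    ys,xs=np.nonzero(m); q=[(xs.min()+xs.max())/2,(ys.min()+ys.max())/2]
    print(n,m.sum(),xs.min(),xs.max(),ys.min(),ys.max(),np.round(ray(c,[q],z)[0],4), np.round(ray(c,[[xs.mean(),ys.mean()]],z)[0],4))
sub=np.zeros(h.shape,bool); sub[228:285,130:196]=1
box('tray',sub&(s>150)&(h>100)&(h<130),.028)
sub=np.zeros(h.shape,bool); sub[180:203,146:169]=1
box('btn',sub&(h>45)&(h<80)&(s>90),.033)
sub=np.zeros(h.shape,bool); sub[195:217,340:360]=1
box('weight',sub&(s<60),.035)
box('weight k',sub&(s<60)&(v>140),.052)
for n,(x,y) in dict(btn=(157,191),grip=(60,308)).items(): print(n,[h[y,x],s[y,x],v[y,x]])
c2=cv2.resize(P[120:220,130:240],None,fx=6,fy=6,interpolation=cv2.INTER_CUBIC)
cv2.imwrite('pics/crop1.png',c2[:,:,::-1])
```

```text
cap 87 [318.7 167.6] [ 0.6231 -0.1423  0.0905]
cap 89 [376.2 189.9] [ 0.5619 -0.3057  0.0905]
cap 92 [314.1 234.8] [ 0.4327 -0.1315  0.0905]
cap 88 [375.5 247.2] [ 0.4004 -0.3047  0.0905]
tray 2142 137 187 235 278 [0.361  0.3131 0.028 ] [0.3622 0.3134 0.028 ]
btn 132 150 162 185 197 [0.5542 0.335  0.033 ] [0.5541 0.3359 0.033 ]
weight 440 340 359 195 216 [ 0.5192 -0.2366  0.035 ] [ 0.5192 -0.2366  0.035 ]
weight k 254 340 359 195 216 [ 0.5184 -0.2347  0.052 ] [ 0.518  -0.2355  0.052 ]
btn [np.int64(68), np.int64(127), np.int64(124)]
grip [np.int64(0), np.int64(27), np.int64(19)]
```

View pics/crop1.png

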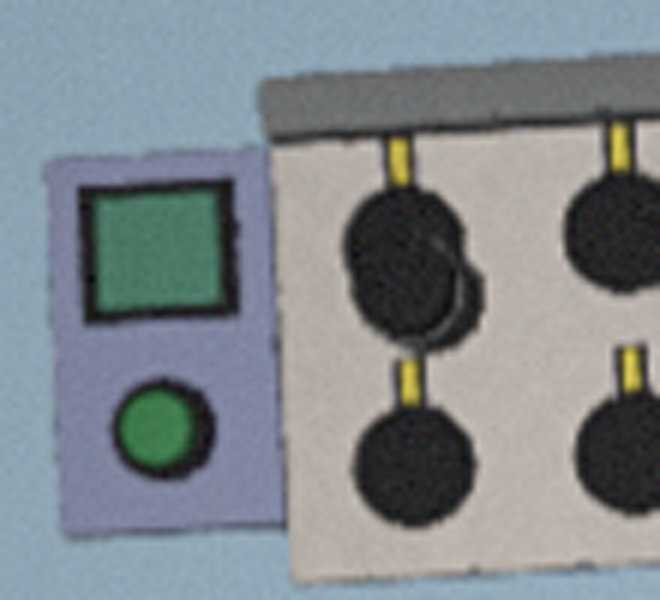

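Run:
```python
from m import *
c=cam('top')
f=lambda q:(np.array(q)+.5)/6-.5+[130,120]
d=ray(c,[f(q) for q in [(404,245),(624,232),(414,465),(640,455)]],.025); print(d.round(4),d.mean(0))
print('used',ray(c,[f((408,282))],.109))
w=cam('wrist'); t=env.get_state()
print(pose(w)-t['tcp_pos'])
```

```text
[[0.6476 0.2165 0.025 ]
 [0.6553 0.1071 0.025 ]
 [0.5383 0.2088 0.025 ]
 [0.5448 0.0969 0.025 ]] [0.59651766 0.15735266 0.025     ]
used [[0.61980995 0.19957093 0.109     ]]
[-0.06346517  0.03211035  0.13468207]
```

Request:
{"name": "move_arm", "arguments": {"moves": [0.36, -0.31, 0.03, 0.534, 0.085, 0.36, -0.31, 0.03, 0.534, 0.085, 0.36, -0.31, 0.03, 0.534, 0.085, 0.36, -0.31, 0.03, 0.534, 0.085, 0.36, -0.31, 0.03, 0.534, 0.085, 0.36, -0.31, 0.03, 0.534, 0.085, 0.36, -0.31, 0.03, 0.534, 0.085, 0.36, -0.31, 0.03, 0.534, 0.085, 0.36, -0.31, 0.03, 0.534, 0.085, 0.36, -0.31, 0.03, 0.534, 0.085, 0.36, -0.31, 0.03, 0.534, 0.085, 0.36, -0.31, 0.03, 0.534, 0.085], "newtons": 30}}

```text
clock: 1.35
tcp_pos: [0.6211, 0.2008, 0.2693]
orientation: [0.0, -0.033, 0.999, -0.0]
wrist_force: [1.1, 0.8, 0.7]
finger_gap: 0.0849
grip_force: 0.0
```

Run:
```python
from m import *
w=cam('wrist'); save(w,'w1.png'); t=env.get_state(); print(t['tcp_pos'],t['orientation'],t['joint_pos'],pose(w))
```

```text
[0.62485469 0.19716218 0.26860912] [ 0.00155051 -0.03050141  0.99953278 -0.00122102] [ 0.18454206  0.47266574  0.353338    1.44877894 -0.0028889   0.12352577] [0.55007528 0.19641867 0.40398615]
```

View pics/w1.png

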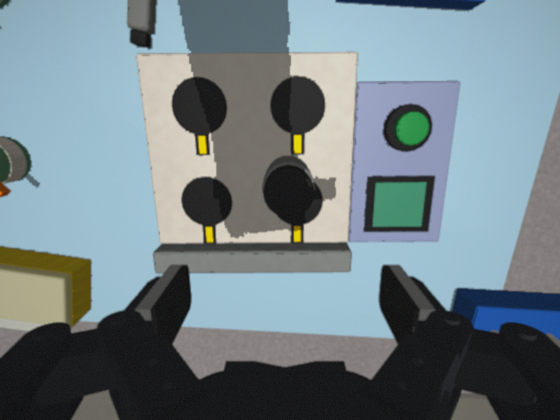

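The wrist view has its bottom towards +x. The discs are at (200,105), (298,104) and (207,201), with the used cell covering the fourth at about (292,190). The button is at (412,128).

Run:
```python
from m import *
w=cam('wrist'); h,s,v=masks(w); t=env.get_state(); print(t['tcp_pos'],t['orientation'])
ys=[]
for ce,st in blobs((h>19)&(h<35)&(s>150)&(v>100),30):
    p=ray(w,[ce],.025)[0]; print('yel',ce.round(1),st[4],p.round(4))
for ce,st in blobs((v<62),300): print('blk',ce.round(1),st, ray(w,[ce],.025)[0].round(4))
sub=np.zeros(h.shape,bool); sub[100:160,380:440]=1
m=sub&(h>50)&(h<75)&(s>150)
ce=np.argwhere(m).mean(0)[::-1]; print('btn',ce,m.sum(),ray(w,[ce],.035))
c2=cv2.resize(w['pixels'][130:250,230:350],None,fx=5,fy=5,interpolation=cv2.INTER_CUBIC)
c2=np.clip(c2.astype(float)*2.2,0,255).astype(np.uint8)
cv2.imwrite('pics/crop2.png',c2[:,:,::-1])
```

```text
[0.62248502 0.19940291 0.26833681] [ 4.84611002e-04 -3.05925693e-02  9.99531714e-01 -4.61183108e-04]
yel [301. 140.] 167 [0.5771 0.2128 0.025 ]
yel [205.1 141. ] 156 [0.585  0.1026 0.025 ]
yel [212.3 231.2] 131 [0.695  0.1106 0.025 ]
yel [300.7 230.8] 118 [0.6877 0.2208 0.025 ]
yel [ 52.4 267.5] 74 [ 0.7576 -0.0952  0.025 ]
blk [146.5  28. ] [134   0  24  44 418] [0.4728 0.0425 0.025 ]
blk [300.6 101.8] [ 274   73   54   78 2465] [0.5356 0.2092 0.025 ]
blk [202.6 102.4] [ 176   74   54   77 2468] [0.5431 0.1002 0.025 ]
blk [405.9 122.5] [388 100  48  47 779] [0.5507 0.3298 0.025 ]
blk [297.6 195.2] [ 267  160   85   87 2911] [0.6425 0.2136 0.025 ]
blk [401.3 198. ] [ 369  173   69   55 1096] [0.6382 0.3391 0.025 ]
blk [210.2 198.4] [ 186  175   49   59 1873] [0.653  0.1081 0.025 ]
blk [280.7 369.6] [    0   265   560   155 45702] [0.8995 0.2081 0.025 ]
btn [415.92324324 123.38702703] 925 [[0.55097485 0.33739383 0.035     ]]
```

View pics/crop2.png

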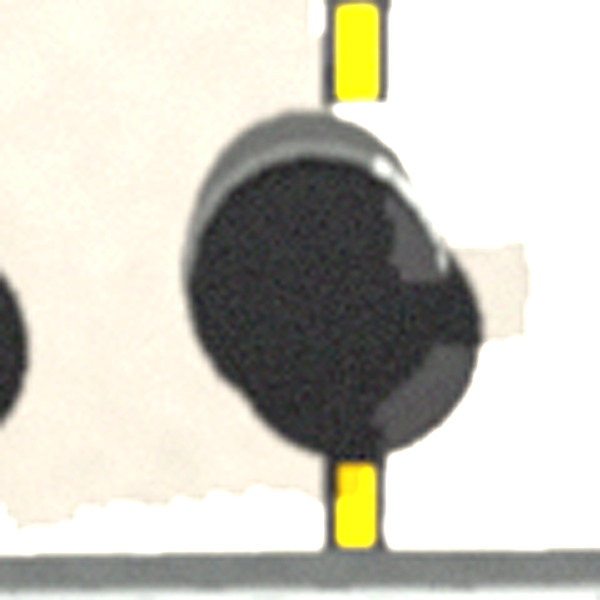

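Run:
```python
from m import *
w=cam('wrist')
f=lambda q:(np.array(q)+.5)/5-.5+[230,130]
print(ray(w,[f((317,286)),f((188,286)),f((446,286)),f((317,157))],.109).round(4)); print(env.get_state()['tcp_pos'])
```

```text
[[0.6121 0.2067 0.109 ]
 [0.6136 0.1827 0.109 ]
 [0.6106 0.2307 0.109 ]
 [0.5882 0.2051 0.109 ]]
[0.62050407 0.20125459 0.26838187]
```

Request:
{"name": "move_arm", "arguments": {"moves": [-0.004, 0, 0, 0, 0.085, -0.004, 0, -0.04, 0, 0.085, -0.004, 0, -0.08, 0, 0.085, -0.004, 0, -0.11, 0, 0.085, -0.004, 0, -0.14, 0, 0.085, -0.004, 0, -0.165, 0, 0.085, -0.004, 0, -0.19, 0, 0.085, -0.004, 0, -0.205, 0, 0.085, -0.004, 0, -0.215, 0, 0.085, -0.004, 0, -0.215, 0, 0.085, -0.004, 0, -0.215, 0, 0.03, -0.004, 0, -0.215, 0, 0.03], "newtons": 30}}

```text
clock: 2.5
tcp_pos: [0.6154, 0.2043, 0.056]
orientation: [0.001, -0.034, 0.999, 0.0]
wrist_force: [0.2, -0.4, 0.8]
finger_gap: 0.0632
grip_force: 0.0
```

Request:
{"name": "move_arm", "arguments": {"moves": [0, 0, 0, 0, 0.03, 0, 0, 0, 0, 0.03, 0, 0, 0, 0, 0.03, 0, 0, 0, 0, 0.03]}}

```text
clock: 2.83
tcp_pos: [0.616, 0.204, 0.0564]
orientation: [0.002, -0.034, 0.999, 0.001]
wrist_force: [-0.7, 0.8, 6.9]
finger_gap: 0.053
grip_force: 31.6
```

Request:
{"name": "move_arm", "arguments": {"moves": [0, 0, 0.03, 0, 0.03, 0, 0, 0.07, 0, 0.03, 0, 0, 0.1, 0, 0.03, -0.03, 0.014, 0.1, 0, 0.03, -0.065, 0.028, 0.1, 0, 0.03, -0.1, 0.043, 0.1, 0, 0.03, -0.135, 0.058, 0.1, 0, 0.03, -0.17, 0.073, 0.1, 0, 0.03, -0.205, 0.088, 0.1, 0, 0.03, -0.235, 0.101, 0.1, 0, 0.03, -0.255, 0.109, 0.1, 0, 0.03, -0.255, 0.109, 0.1, 0, 0.03]}}

```text
clock: 3.83
tcp_pos: [0.3553, 0.3131, 0.1544]
orientation: [-0.001, -0.036, 0.999, -0.0]
wrist_force: [-0.5, -0.4, -2.1]
finger_gap: 0.0533
grip_force: 31.9
```

Request:
{"name": "move_arm", "arguments": {"moves": [0, 0, -0.03, 0, 0.03, 0, 0, -0.06, 0, 0.03, 0, 0, -0.085, 0, 0.03, 0, 0, -0.1, 0, 0.03, 0, 0, -0.11, 0, 0.03, 0, 0, -0.115, 0, 0.03, 0, 0, -0.118, 0, 0.03, 0, 0, -0.12, 0, 0.03, 0, 0, -0.12, 0, 0.03, 0, 0, -0.12, 0, 0.03]}}

```text
clock: 4.67
tcp_pos: [0.3608, 0.3128, 0.0354]
orientation: [0.001, -0.033, 0.999, 0.0]
wrist_force: [-0.8, -1.6, 2.7]
finger_gap: 0.0528
grip_force: 32.1
```

Request:
{"name": "move_arm", "arguments": {"moves": [0, 0, 0, 0, 0.075, 0, 0, 0, 0, 0.075, 0, 0, 0, 0, 0.075, 0, 0, 0.01, 0, 0.075, 0, 0, 0.04, 0, 0.075, 0, 0, 0.08, 0, 0.075, 0, 0, 0.12, 0, 0.085, 0, 0, 0.16, 0, 0.085, 0, 0, 0.2, 0, 0.085, 0, -0.03, 0.22, 0, 0.085, 0, -0.07, 0.22, 0, 0.085, 0.01, -0.11, 0.22, 0, 0.085]}}

```text
clock: 5.67
tcp_pos: [0.3696, 0.2024, 0.2565]
orientation: [0.002, -0.036, 0.999, 0.001]
wrist_force: [0.6, -0.2, -0.5]
finger_gap: 0.0852
grip_force: 0.0
```

Request:
{"name": "move_arm", "arguments": {"moves": [0.01, -0.04, 0, -0.07, 0.085, 0.02, -0.08, 0, -0.07, 0.085, 0.03, -0.12, 0, -0.07, 0.085, 0.04, -0.16, 0, -0.07, 0.085, 0.05, -0.2, 0, -0.07, 0.085, 0.06, -0.24, 0, -0.07, 0.085, 0.06, -0.28, 0, -0.07, 0.085, 0.06, -0.31, 0, -0.07, 0.085, 0.06, -0.334, 0, -0.07, 0.085, 0.06, -0.334, 0, -0.07, 0.085, 0.06, -0.334, 0, -0.07, 0.085, 0.06, -0.334, 0, -0.07, 0.085]}}

```text
clock: 6.67
tcp_pos: [0.4296, -0.1311, 0.2543]
orientation: [-0.0, 0.002, 1.0, 0.0]
wrist_force: [-0.8, 0.5, -0.8]
finger_gap: 0.0851
grip_force: 0.0
```

```bash
cat > jars.py <<'E'
from m import *
# caps (blue disc, z=base+.0905) and pointer directions from top and side
def run():
    st=env.get_state(); print('tcp',st['tcp_pos'].round(4), 'tool y', round(float((2*np.arctan2(st['orientation'][2],st['orientation'][1])-np.pi/2)%np.pi),3))
    for n in ('top','side','wrist'):
        c=cam(n); h,s,v=masks(c)
        k=30 if n!='wrist' else 150
        bl=blobs((h>100)&(h<130)&(s>(110 if n=='top' else 150))&(v>60),k)
        og=blobs((h>=3)&(h<=16)&(s>150)&(v>90),3 if n!='wrist' else 30)
        O=[ray(c,[o[0]],.055)[0] for o in og]
        for ce,stt in bl:
            p=ray(c,[ce],.0905)[0]
            if not(-.4<p[1]<0 and .3<p[0]<.7): continue
            for o in O:
                d=(o-p)[:2]
                if .02<np.hypot(*d)<.05: print(n,ce.round(1),stt[4],p.round(4),'ptr',round(float(np.arctan2(d[1],d[0])),3),round(float(np.hypot(*d)),4))
        if n=='wrist': W=c
    return W
if __name__=='__main__':
    import sys
    W=run()
    if len(sys.argv)>1: save(W,sys.argv[1])
E
python3 jars.py w2.png
```

```text
tcp [ 0.4296 -0.1311  0.2543] tool y 1.568
top [318.8 167.7] 93 [ 0.623  -0.1426  0.0905] ptr 0.853 0.0347
top [376.1 189.9] 91 [ 0.562  -0.3056  0.0905] ptr -0.022 0.0371
top [375.3 247.2] 94 [ 0.4002 -0.3041  0.0905] ptr 0.084 0.0348
side [327.8 276.7] 95 [ 0.5603 -0.3056  0.0905] ptr 0.059 0.0407
side [270.5 298.1] 105 [ 0.3981 -0.3026  0.0905] ptr 0.097 0.0376
wrist [ 96.5 162.4] 932 [ 0.3975 -0.304   0.0905] ptr 0.036 0.0364
wrist [283.8 196.8] 821 [ 0.4303 -0.131   0.0905] ptr 0.072 0.0407
wrist [275.4 358.8] 350 [ 0.6159 -0.1406  0.0905] ptr 0.709 0.0441
```

View pics/w2.png

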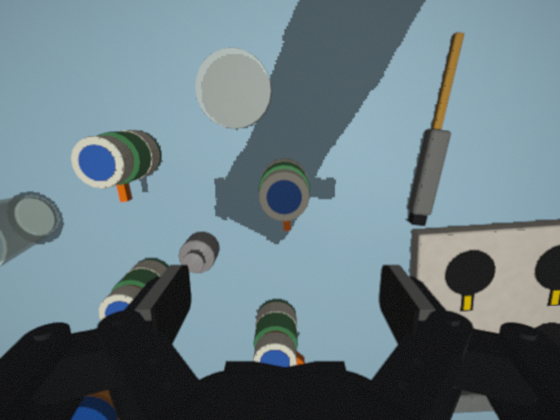

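The wrist view shows jar 2's cap at (284,197), directly below the tool, with its pointer down-image (+x). The weight at (198,250) is clear of the fingers.

Request:
{"name": "move_arm", "arguments": {"moves": [0.001, 0, -0.04, 0, 0.085, 0.001, 0, -0.08, 0, 0.085, 0.001, 0, -0.115, 0, 0.085, 0.001, 0, -0.145, 0, 0.085, 0.001, 0, -0.17, 0, 0.085, 0.001, 0, -0.19, 0, 0.085, 0.001, 0, -0.21, 0, 0.085, 0.001, 0, -0.22, 0, 0.085, 0.001, 0, -0.22, 0, 0.085, 0.001, 0, -0.22, 0, 0.03, 0.001, 0, -0.22, 0, 0.03, 0.001, 0, -0.22, 0, 0.03]}}

```text
clock: 7.82
tcp_pos: [0.4318, -0.1314, 0.0357]
orientation: [0.001, 0.001, 1.0, -0.0]
wrist_force: [-2.8, 2.4, 5.4]
finger_gap: 0.0539
grip_force: 29.3
```

Request:
{"name": "move_arm", "arguments": {"moves": [0, 0, 0, 0, 0.03, 0, 0, 0, 0, 0.03, 0, 0, 0, 0, 0.03, 0, 0, 0.02, 0, 0.03, 0, 0, 0.05, 0, 0.03, 0, 0, 0.09, 0, 0.03, 0, 0, 0.13, 0, 0.03, 0, 0, 0.15, 0, 0.03, 0, 0, 0.15, 0, 0.03]}}

```text
clock: 8.57
tcp_pos: [0.4339, -0.1331, 0.1901]
orientation: [0.005, 0.001, 1.0, -0.002]
wrist_force: [1.0, 0.3, -1.9]
finger_gap: 0.0533
grip_force: 31.9
```

Run:
```python
from m import *
w=cam('wrist'); save(w,'w3.png'); h,s,v=masks(w); st=env.get_state(); print(st['tcp_pos'],st['finger_gap'],st['wrist_force'])
z=st['tcp_pos'][2]-.034
for n,m,zz in (('blue',(h>100)&(h<130)&(s>150),.0905),('or',(h>=3)&(h<=16)&(s>150)&(v>70),.054)):
    for ce,b in blobs(m,100): print(n,ce.round(1),b[4],ray(w,[ce],z+zz)[0].round(4))
```

```text
[ 0.43269993 -0.13248587  0.18739921] 0.052997327845066985 [-0.01861306 -0.31431568 -1.87765024]
blue [ 50.2 166.9] 1561 [ 0.3739 -0.1911  0.2439]
blue [284.4 340.9] 4421 [ 0.4257 -0.1326  0.2439]
or [ 91.4 202.3] 304 [ 0.3928 -0.2054  0.2074]
```

View pics/w3.png

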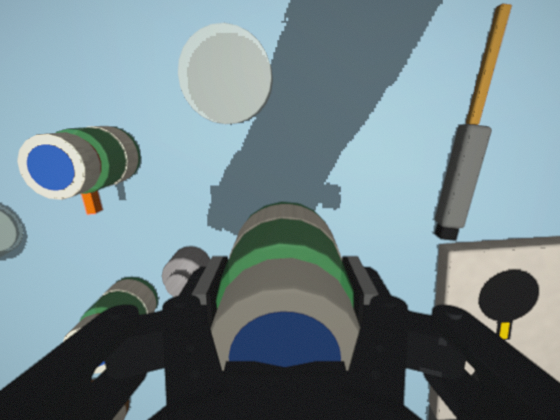

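The jar is held upright, centred between the pads at about (285,290). I'm carrying it to the far-left station A.

Request:
{"name": "move_arm", "arguments": {"moves": [0.018, 0.029, 0, 0.02, 0.03, 0.038, 0.062, 0, 0.02, 0.03, 0.06, 0.097, 0, 0.02, 0.03, 0.08, 0.13, 0, 0.02, 0.03, 0.1, 0.163, 0, 0.02, 0.03, 0.12, 0.196, 0, 0.02, 0.03, 0.14, 0.229, 0, 0.02, 0.03, 0.16, 0.262, 0, 0.02, 0.03, 0.18, 0.294, 0, 0.02, 0.03, 0.198, 0.323, 0, 0.02, 0.03, 0.21, 0.341, 0, 0.02, 0.03, 0.215, 0.349, 0, 0.02, 0.03]}}

```text
clock: 9.62
tcp_pos: [0.646, 0.2203, 0.1812]
orientation: [-0.001, -0.01, 1.0, 0.0]
wrist_force: [-0.9, -0.6, -2.3]
finger_gap: 0.0534
grip_force: 31.9
```

Request:
{"name": "move_arm", "arguments": {"moves": [0, 0, -0.03, 0, 0.03, 0, 0, -0.06, 0, 0.03, 0, 0, -0.085, 0, 0.03, 0, 0, -0.1, 0, 0.03, 0, 0, -0.112, 0, 0.03, 0, 0, -0.118, 0, 0.03, 0, 0, -0.122, 0, 0.03, 0, 0, -0.124, 0, 0.03, 0, 0, -0.125, 0, 0.03, 0, 0, -0.125, 0, 0.03, 0, 0, -0.125, 0, 0.03]}}

```text
clock: 10.53
tcp_pos: [0.6466, 0.2175, 0.0609]
orientation: [0.001, -0.009, 1.0, 0.0]
wrist_force: [-1.8, -1.1, 3.1]
finger_gap: 0.0534
grip_force: 32.1
```

Request:
{"name": "move_arm", "arguments": {"moves": [0, 0, 0, 0, 0.085, 0, 0, 0, 0, 0.085, 0, 0, 0, 0, 0.085, 0, 0, 0, 0, 0.085, 0, 0, 0.03, 0, 0.085, 0, 0, 0.07, 0, 0.085, 0, 0, 0.11, 0, 0.085, 0, 0, 0.12, 0, 0.0, 0, 0, 0.12, 0, 0, 0, 0, 0.12, 0, 0, 0, 0, 0.12, 0, 0, 0, 0, 0.12, 0, 0]}}

```text
clock: 11.53
tcp_pos: [0.6447, 0.2173, 0.1771]
orientation: [-0.002, -0.009, 1.0, -0.0]
wrist_force: [0.4, -1.1, -0.4]
finger_gap: 0.0252
grip_force: 0.0
```

Run:
```python
from m import *
w=cam('wrist'); save(w,'w4.png'); c=cam('side'); h,s,v=masks(c); st=env.get_state(); print(st['tcp_pos'],st['finger_gap'])
c=cam('top')
cv2.imwrite('pics/crop3.png',cv2.resize(c['pixels'][120:290,120:270],None,fx=3.5,fy=3.5,interpolation=cv2.INTER_CUBIC)[:,:,::-1])
```

```text
[0.6448809  0.21732869 0.17733037] 0.009302195990405942
```

View pics/w4.png

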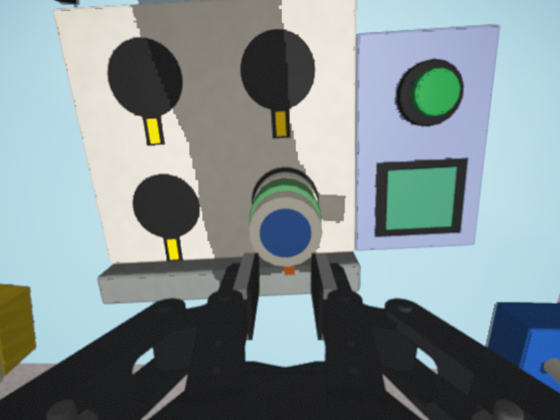

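Jar 2 stands on A: cap at (286,232), pointer at (289,270) aimed at the bar. Now the cap press.

Request:
{"name": "move_arm", "arguments": {"moves": [0, 0, 0, 0, 0, 0, 0, -0.02, 0, 0, 0, 0, -0.04, 0, 0, 0, 0, -0.05, 0, 0, 0, 0, -0.054, 0, 0, 0, 0, -0.058, 0, 0, 0, 0, -0.062, 0, 0, 0, 0, -0.064, 0, 0, 0, 0, -0.066, 0, 0, 0, 0, -0.066, 0, 0]}}

```text
clock: 12.52
tcp_pos: [0.6466, 0.2178, 0.1176]
orientation: [0.002, -0.009, 1.0, 0.0]
wrist_force: [-5.2, -0.8, 13.7]
finger_gap: -0.0001
grip_force: 6.8
```

Request:
{"name": "move_arm", "arguments": {"moves": [0, 0, -0.002, 0, 0, 0, 0, -0.004, 0, 0, 0, 0, -0.004, 0, 0, 0, 0, -0.004, 0, 0]}}

```text
clock: 12.85
tcp_pos: [0.6476, 0.2181, 0.1176]
orientation: [0.004, -0.009, 1.0, 0.001]
wrist_force: [-9.7, -2.9, 30.3]
finger_gap: -0.0002
grip_force: 14.6
```

Run:
```python
from m import *
c=cam('side')
cv2.imwrite('pics/crop4.png',cv2.resize(c['pixels'][130:220,160:330],None,fx=4.5,fy=4.5,interpolation=cv2.INTER_CUBIC)[:,:,::-1])
```

Request:
{"name": "move_arm", "arguments": {"moves": [0, 0, 0.01, 0, 0, 0, 0, 0.04, 0, 0, 0, 0, 0.08, 0, 0.085, 0, -0.02, 0.12, 0, 0.085, 0, -0.06, 0.14, 0.1, 0.085, -0.005, -0.1, 0.14, 0.2, 0.085, -0.01, -0.14, 0.14, 0.3, 0.085, -0.012, -0.18, 0.14, 0.4, 0.085, -0.015, -0.22, 0.14, 0.5, 0.085, -0.02, -0.26, 0.14, 0.6, 0.085, -0.022, -0.3, 0.14, 0.7, 0.085, -0.024, -0.33, 0.14, 0.73, 0.085]}}

```text
clock: 13.9
tcp_pos: [0.6217, -0.1158, 0.2506]
orientation: [0.001, -0.366, 0.931, -0.001]
wrist_force: [1.0, 1.2, -0.3]
finger_gap: 0.0853
grip_force: 0.0
```

Request:
{"name": "move_arm", "arguments": {"moves": [0, -0.03, 0, 0, 0.085, 0, -0.03, 0, 0, 0.085, 0, -0.03, 0, 0, 0.085]}}

```text
clock: 14.15
tcp_pos: [0.6219, -0.1445, 0.25]
orientation: [0.001, -0.363, 0.932, -0.0]
wrist_force: [1.1, 0.0, 0.1]
finger_gap: 0.0853
grip_force: 0.0
```

```bash
python3 jars.py w5.png
```

```text
tcp [ 0.6219 -0.1445  0.25  ] tool y 2.315
top [376.2 190. ] 92 [ 0.5618 -0.3056  0.0905] ptr -0.02 0.0373
top [375.3 247.2] 94 [ 0.4002 -0.3041  0.0905] ptr 0.084 0.0348
side [327.8 276.7] 95 [ 0.5603 -0.3056  0.0905] ptr 0.059 0.0407
side [270.5 298.1] 105 [ 0.3981 -0.3026  0.0905] ptr 0.097 0.0376
wrist [188.3  12.6] 994 [ 0.5626 -0.3024  0.0905] ptr -0.123 0.0331
wrist [285.3 195.8] 843 [ 0.6205 -0.1421  0.0905] ptr 0.83 0.0411
```

View pics/crop4.png

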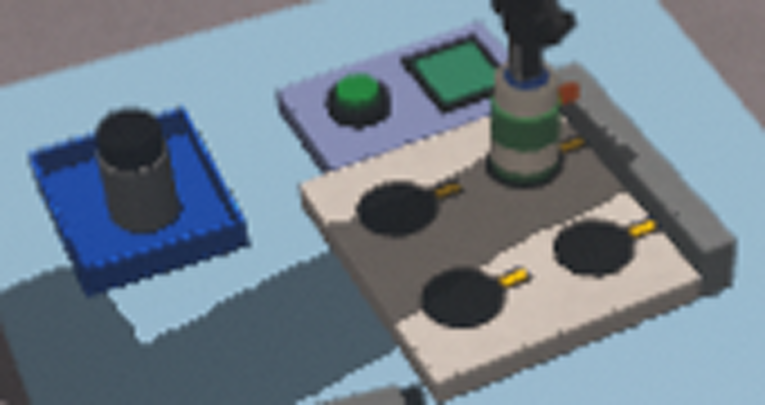

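The crop shows the used cell upright in the tray at (140,170), and jar 2 seated at A with no red under the cap, pointer towards the bar. Next is jar 1.

Request:
{"name": "move_arm", "arguments": {"moves": [-0.001, 0, -0.04, 0, 0.085, -0.001, 0, -0.08, 0, 0.085, -0.001, 0, -0.115, 0, 0.085, -0.001, 0, -0.145, 0, 0.085, -0.001, 0, -0.17, 0, 0.085, -0.001, 0, -0.19, 0, 0.085, -0.001, 0, -0.205, 0, 0.085, -0.001, 0, -0.215, 0, 0.085, -0.001, 0, -0.215, 0, 0.085, -0.001, 0, -0.215, 0, 0.03, -0.001, 0, -0.215, 0, 0.03, -0.001, 0, -0.215, 0, 0.03]}}

```text
clock: 15.3
tcp_pos: [0.622, -0.1424, 0.0362]
orientation: [0.001, -0.365, 0.931, -0.001]
wrist_force: [1.6, 0.9, -0.1]
finger_gap: 0.053
grip_force: 31.7
```

Request:
{"name": "move_arm", "arguments": {"moves": [0, 0, 0, 0, 0.03, 0, 0, 0, 0, 0.03, 0, 0, 0, 0, 0.03, 0, 0, 0.02, 0, 0.03, 0, 0, 0.05, 0, 0.03, 0, 0, 0.09, 0, 0.03, 0, 0, 0.13, -0.1, 0.03, 0, 0, 0.15, -0.2, 0.03, 0, 0, 0.15, -0.3, 0.03]}}

```text
clock: 16.05
tcp_pos: [0.6238, -0.1438, 0.1914]
orientation: [0.005, -0.219, 0.976, -0.003]
wrist_force: [0.8, 0.4, -1.7]
finger_gap: 0.0533
grip_force: 32.1
```

Request:
{"name": "move_arm", "arguments": {"moves": [0.004, 0.03, 0, -0.1, 0.03, 0.009, 0.065, 0, -0.2, 0.03, 0.013, 0.1, 0, -0.3, 0.03, 0.018, 0.135, 0, -0.4, 0.03, 0.022, 0.17, 0, -0.45, 0.03, 0.027, 0.205, 0, -0.45, 0.03, 0.031, 0.235, 0, -0.45, 0.03, 0.033, 0.25, 0, -0.45, 0.03, 0.033, 0.25, -0.02, -0.45, 0.03, 0.033, 0.25, -0.05, -0.45, 0.03, 0.033, 0.25, -0.08, -0.45, 0.03, 0.033, 0.25, -0.1, -0.45, 0.03]}}

```text
clock: 17.05
tcp_pos: [0.6524, 0.1071, 0.0815]
orientation: [-0.001, 0.001, 1.0, -0.0]
wrist_force: [-1.0, -0.8, -3.3]
finger_gap: 0.0533
grip_force: 32.2
```

Request:
{"name": "move_arm", "arguments": {"moves": [0, 0, -0.01, 0, 0.03, 0, 0, -0.018, 0, 0.03, 0, 0, -0.022, 0, 0.03, 0, 0, -0.025, 0, 0.03, 0, 0, -0.025, 0, 0.03, 0, 0, -0.025, 0, 0.03, 0, 0, -0.025, 0, 0.03]}}

```text
clock: 17.63
tcp_pos: [0.6552, 0.1074, 0.0612]
orientation: [0.002, 0.001, 1.0, -0.0]
wrist_force: [-1.7, -0.8, 3.9]
finger_gap: 0.0531
grip_force: 32.6
```

Request:
{"name": "move_arm", "arguments": {"moves": [0, 0, 0, 0, 0.085, 0, 0, 0, 0, 0.085, 0, 0, 0, 0, 0.085, 0, 0, 0, 0, 0.085, 0, 0, 0.03, 0, 0.085, 0, 0, 0.07, 0, 0.085, 0, 0, 0.11, 0, 0.085, 0, 0, 0.12, 0, 0.0, 0, 0, 0.12, 0, 0, 0, 0, 0.12, 0, 0, 0, 0, 0.12, 0, 0, 0, 0, 0.12, 0, 0]}}

```text
clock: 18.63
tcp_pos: [0.6526, 0.1074, 0.177]
orientation: [-0.002, 0.001, 1.0, -0.0]
wrist_force: [-1.1, 1.0, -0.6]
finger_gap: 0.0251
grip_force: 0.0
```

```bash
cat > chk.py <<'E'
from m import *
# placed jars vs stations, from wrist/side views; cap blue disc at base .025
S=dict(A=(.6461,.2177),B=(.6537,.1079),C=(.5363,.2101),D=(.5439,.1003))
print(env.get_state()['tcp_pos'].round(4))
for n in ('wrist','side','top'):
    c=cam(n); h,s,v=masks(c)
    og=[ray(c,[o[0]],.08)[0] for o in blobs((h>=3)&(h<=16)&(s>150)&(v>70),4)]
    for ce,b in blobs((h>100)&(h<130)&(s>(110 if n=='top' else 150))&(v>40),30):
        p=ray(c,[ce],.1125)[0]
        for k,q in S.items():
            if np.hypot(*(p[:2]-q))<.035: print(n,k,ce.round(0),(p[:2]-q).round(4),[round(float(np.arctan2(*(o-p)[1::-1])),2) for o in og if np.hypot(*(o-p)[:2])<.05])
E
python3 chk.py
```

```text
[0.6526 0.1074 0.177 ]
wrist A [452. 218.] [-0.0024 -0.0017] [0.13]
wrist B [285. 235.] [ 0.0014 -0.0002] [0.07]
side A [276. 147.] [-0.0019 -0.0027] [0.2]
```

Request:
{"name": "move_arm", "arguments": {"moves": [0, 0, -0.02, 0, 0, 0, 0, -0.04, 0, 0, 0, 0, -0.05, 0, 0, 0, 0, -0.054, 0, 0, 0, 0, -0.058, 0, 0, 0, 0, -0.062, 0, 0, 0, 0, -0.066, 0, 0, 0, 0, -0.069, 0, 0, 0, 0, -0.07, 0, 0, 0, 0, -0.07, 0, 0]}}

```text
clock: 19.62
tcp_pos: [0.6553, 0.1077, 0.1176]
orientation: [0.004, 0.001, 1.0, 0.0]
wrist_force: [-11.7, -1.1, 32.6]
finger_gap: -0.0002
grip_force: 16.2
```

Request:
{"name": "move_arm", "arguments": {"moves": [0, 0, 0.01, 0, 0, 0, 0, 0.05, 0, 0, 0, 0, 0.09, 0, 0.085, 0, -0.02, 0.13, 0, 0.085, -0.01, -0.06, 0.14, 0, 0.085, -0.02, -0.1, 0.14, -0.1, 0.085, -0.03, -0.138, 0.14, -0.2, 0.085, -0.04, -0.176, 0.14, -0.3, 0.085, -0.05, -0.214, 0.14, -0.3, 0.085, -0.06, -0.252, 0.14, -0.3, 0.085, -0.07, -0.29, 0.14, -0.3, 0.085, -0.08, -0.328, 0.14, -0.3, 0.085]}}

```text
clock: 20.62
tcp_pos: [0.5734, -0.2224, 0.2505]
orientation: [0.001, 0.151, 0.989, -0.0]
wrist_force: [1.9, -0.6, -0.4]
finger_gap: 0.0852
grip_force: 0.0
```

Request:
{"name": "move_arm", "arguments": {"moves": [-0.007, -0.04, 0, 0, 0.085, -0.013, -0.086, 0, 0, 0.085, -0.013, -0.086, 0, 0, 0.085, -0.013, -0.086, 0, 0, 0.085]}}

```text
clock: 20.95
tcp_pos: [0.5602, -0.3098, 0.2495]
orientation: [0.0, 0.153, 0.988, -0.0]
wrist_force: [-0.6, 1.1, -0.1]
finger_gap: 0.0853
grip_force: 0.0
```

```bash
python3 jars.py w6.png; python3 chk.py
```

```text
tcp [ 0.5602 -0.3098  0.2495] tool y 1.263
side [327.5 277.1] 69 [ 0.5592 -0.3064  0.0905] ptr 0.02 0.0396
side [270.5 298.1] 105 [ 0.3981 -0.3026  0.0905] ptr 0.075 0.0376
wrist [226.8  12.9] 1026 [ 0.4013 -0.305   0.0905] ptr 0.122 0.0309
wrist [285.  195.5] 843 [ 0.5593 -0.3053  0.0905] ptr -0.004 0.0407
[ 0.561  -0.3056  0.2497]
side A [276. 147.] [-0.0019 -0.0027] [0.2]
side B [292. 166.] [-0.0001 -0.0026] [0.18]
top B [231. 154.] [ 0.0026 -0.0016] [0.08]
top A [192. 157.] [ 0.0008 -0.0015] [0.09]
```

View pics/w6.png

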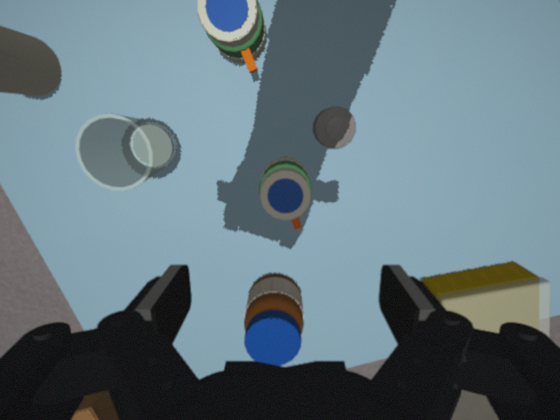

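The view shows jar 3's cap at (285,196) below the tool. The weight at (335,128) clears the rotated fingers.

Request:
{"name": "move_arm", "arguments": {"moves": [-0.001, 0, -0.04, 0, 0.085, -0.001, 0, -0.08, 0, 0.085, -0.001, 0, -0.115, 0, 0.085, -0.001, 0, -0.145, 0, 0.085, -0.001, 0, -0.17, 0, 0.085, -0.001, 0, -0.19, 0, 0.085, -0.001, 0, -0.205, 0, 0.085, -0.001, 0, -0.215, 0, 0.085, -0.001, 0, -0.215, 0, 0.085, -0.001, 0, -0.215, 0, 0.03, -0.001, 0, -0.215, 0, 0.03, -0.001, 0, -0.215, 0, 0.03]}}

```text
clock: 22.25
tcp_pos: [0.561, -0.3068, 0.0362]
orientation: [0.001, 0.151, 0.989, -0.0]
wrist_force: [0.1, 0.0, -0.7]
finger_gap: 0.0533
grip_force: 31.4
```

Request:
{"name": "move_arm", "arguments": {"moves": [0, 0, 0, 0, 0.03, 0, 0, 0, 0, 0.03, 0, 0, 0, 0, 0.03, 0, 0, 0.02, 0, 0.03, 0, 0, 0.05, 0, 0.03, 0, 0, 0.09, 0, 0.03, 0, 0, 0.13, 0.06, 0.03, 0, 0.02, 0.15, 0.06, 0.03, 0, 0.055, 0.15, 0.06, 0.03, -0.002, 0.09, 0.15, 0.06, 0.03, -0.004, 0.13, 0.15, 0.06, 0.03, -0.006, 0.17, 0.15, 0.06, 0.03]}}

```text
clock: 23.25
tcp_pos: [0.5532, -0.1355, 0.1844]
orientation: [0.0, 0.122, 0.993, -0.0]
wrist_force: [-0.1, 1.0, -1.5]
finger_gap: 0.053
grip_force: 31.9
```

Request:
{"name": "move_arm", "arguments": {"moves": [-0.002, 0.04, 0, 0, 0.03, -0.004, 0.08, 0, 0, 0.03, -0.006, 0.12, 0, 0, 0.03, -0.008, 0.16, 0, 0, 0.03, -0.01, 0.2, 0, 0, 0.03, -0.012, 0.24, 0, 0, 0.03, -0.014, 0.28, 0, 0, 0.03, -0.016, 0.31, 0, 0, 0.03, -0.018, 0.335, 0, 0, 0.03, -0.018, 0.346, 0, 0, 0.03, -0.018, 0.346, -0.03, 0, 0.03, -0.018, 0.346, -0.06, 0, 0.03]}}

```text
clock: 24.25
tcp_pos: [0.5377, 0.2106, 0.1257]
orientation: [0.003, 0.12, 0.993, 0.001]
wrist_force: [0.2, -0.1, -2.0]
finger_gap: 0.0534
grip_force: 32.0
```

Request:
{"name": "move_arm", "arguments": {"moves": [0, 0, -0.025, 0, 0.03, 0, 0, -0.045, 0, 0.03, 0, 0, -0.055, 0, 0.03, 0, 0, -0.061, 0, 0.03, 0, 0, -0.064, 0, 0.03, 0, 0, -0.065, 0, 0.03, 0, 0, -0.065, 0, 0.03, 0, 0, -0.065, 0, 0.03]}}

```text
clock: 24.92
tcp_pos: [0.5363, 0.2092, 0.0612]
orientation: [0.001, 0.121, 0.993, 0.0]
wrist_force: [-4.8, -1.7, 6.4]
finger_gap: 0.0533
grip_force: 32.5
```

Request:
{"name": "move_arm", "arguments": {"moves": [0, 0, 0, 0, 0.085, 0, 0, 0, 0, 0.085, 0, 0, 0, 0, 0.085, 0, 0, 0, 0, 0.085, 0, 0, 0.03, 0, 0.085, 0, 0, 0.07, 0, 0.085, 0, 0, 0.11, 0, 0.085, 0, 0, 0.12, 0, 0.0, 0, 0, 0.12, 0, 0, 0, 0, 0.12, 0, 0, 0, 0, 0.12, 0, 0, 0, 0, 0.12, 0, 0]}}

```text
clock: 25.92
tcp_pos: [0.5346, 0.2092, 0.1772]
orientation: [-0.002, 0.121, 0.993, -0.001]
wrist_force: [0.1, -0.5, -0.8]
finger_gap: 0.0252
grip_force: 0.0
```

```bash
python3 chk.py
```

```text
[0.5346 0.2092 0.1772]
wrist C [285. 232.] [-0.0009 -0.0004] [0.06]
wrist A [319. 355.] [-0.0119 -0.0072] []
wrist B [180. 391.] [-0.0128 -0.0073] []
side A [276. 147.] [-0.0019 -0.0027] [0.2]
side B [292. 166.] [-0.0001 -0.0026] [0.18]
top B [231. 154.] [ 0.0026 -0.0016] [0.08]
top A [192. 157.] [ 0.0006 -0.0016] [0.09]
```

Request:
{"name": "move_arm", "arguments": {"moves": [0, 0, -0.02, 0, 0, 0, 0, -0.04, 0, 0, 0, 0, -0.05, 0, 0, 0, 0, -0.054, 0, 0, 0, 0, -0.058, 0, 0, 0, 0, -0.062, 0, 0, 0, 0, -0.066, 0, 0, 0, 0, -0.069, 0, 0, 0, 0, -0.07, 0, 0, 0, 0, -0.07, 0, 0]}}

```text
clock: 26.9
tcp_pos: [0.5379, 0.2102, 0.1174]
orientation: [0.004, 0.121, 0.993, 0.001]
wrist_force: [-11.6, -3.9, 39.4]
finger_gap: -0.0004
grip_force: 19.8
```

Request:
{"name": "move_arm", "arguments": {"moves": [0, 0, 0.01, 0, 0, 0, 0, 0.05, 0, 0, 0, 0, 0.09, 0, 0.085, 0, -0.02, 0.13, 0, 0.085, -0.012, -0.06, 0.14, 0.1, 0.085, -0.023, -0.098, 0.14, 0.2, 0.085, -0.034, -0.136, 0.14, 0.3, 0.085, -0.045, -0.174, 0.14, 0.3, 0.085, -0.056, -0.212, 0.14, 0.3, 0.085, -0.067, -0.25, 0.14, 0.3, 0.085, -0.078, -0.288, 0.14, 0.3, 0.085, -0.089, -0.326, 0.14, 0.3, 0.085]}}

```text
clock: 27.9
tcp_pos: [0.4464, -0.1183, 0.2505]
orientation: [0.001, -0.029, 1.0, -0.0]
wrist_force: [0.3, -0.4, 0.5]
finger_gap: 0.0851
grip_force: 0.0
```

Request:
{"name": "move_arm", "arguments": {"moves": [-0.01, -0.038, 0, 0, 0.085, -0.02, -0.076, 0, 0, 0.085, -0.03, -0.114, 0, 0, 0.085, -0.04, -0.15, 0, 0, 0.085, -0.047, -0.18, 0, 0, 0.085, -0.048, -0.188, 0, 0, 0.085, -0.048, -0.188, 0, 0, 0.085, -0.048, -0.188, 0, 0, 0.085]}}

```text
clock: 28.57
tcp_pos: [0.3988, -0.3044, 0.2497]
orientation: [0.0, -0.028, 1.0, 0.0]
wrist_force: [-1.1, 0.9, -0.9]
finger_gap: 0.085
grip_force: 0.0
```

```bash
python3 jars.py; python3 chk.py
```

```text
tcp [ 0.3988 -0.3044  0.2497] tool y 1.627
side [270.4 298.2] 72 [ 0.3978 -0.3026  0.0905] ptr 0.071 0.037
wrist [283.7 195.6] 855 [ 0.3975 -0.3039  0.0905] ptr 0.075 0.0407
[ 0.3992 -0.3031  0.2496]
top B [231. 154.] [ 0.0026 -0.0016] [0.09]
top A [192. 157.] [ 0.0006 -0.0016] [0.09]
top C [194. 196.] [ 0.0007 -0.002 ] [0.08]
```

Request:
{"name": "move_arm", "arguments": {"moves": [-0.001, 0, -0.04, 0, 0.085, -0.001, 0, -0.08, 0, 0.085, -0.001, 0, -0.115, 0, 0.085, -0.001, 0, -0.145, 0, 0.085, -0.001, 0, -0.17, 0, 0.085, -0.001, 0, -0.19, 0, 0.085, -0.001, 0, -0.205, 0, 0.085, -0.001, 0, -0.215, 0, 0.085, -0.001, 0, -0.215, 0, 0.085, -0.001, 0, -0.215, 0, 0.03, -0.001, 0, -0.215, 0, 0.03, -0.001, 0, -0.215, 0, 0.03]}}

```text
clock: 29.87
tcp_pos: [0.3987, -0.3049, 0.0358]
orientation: [0.001, -0.029, 1.0, -0.001]
wrist_force: [-0.2, 0.9, 4.8]
finger_gap: 0.0538
grip_force: 29.6
```

Request:
{"name": "move_arm", "arguments": {"moves": [0, 0, 0, 0, 0.03, 0, 0, 0, 0, 0.03, 0, 0, 0, 0, 0.03, 0, 0, 0.02, 0, 0.03, 0, 0, 0.05, 0, 0.03, 0, 0, 0.09, 0, 0.03, 0, 0, 0.13, 0, 0.03, 0.007, 0.02, 0.15, 0, 0.03, 0.02, 0.055, 0.15, 0, 0.03, 0.033, 0.09, 0.15, 0, 0.03, 0.046, 0.127, 0.15, 0, 0.03, 0.059, 0.164, 0.15, 0, 0.03]}}

```text
clock: 30.87
tcp_pos: [0.457, -0.1393, 0.1849]
orientation: [0.001, -0.028, 1.0, -0.0]
wrist_force: [0.3, 0.5, -2.5]
finger_gap: 0.053
grip_force: 32.2
```

Request:
{"name": "move_arm", "arguments": {"moves": [0.013, 0.036, 0, 0, 0.03, 0.026, 0.072, 0, 0, 0.03, 0.039, 0.108, 0, 0, 0.03, 0.052, 0.144, 0, 0, 0.03, 0.065, 0.18, 0, 0, 0.03, 0.077, 0.214, 0, 0, 0.03, 0.084, 0.232, 0, 0, 0.03, 0.087, 0.24, 0, 0, 0.03, 0.087, 0.24, 0, 0, 0.03, 0.087, 0.24, -0.03, 0, 0.03, 0.087, 0.24, -0.06, 0, 0.03]}}

```text
clock: 31.78
tcp_pos: [0.5455, 0.0985, 0.1257]
orientation: [0.003, -0.028, 1.0, -0.0]
wrist_force: [0.2, 0.6, -2.9]
finger_gap: 0.0529
grip_force: 32.2
```

Request:
{"name": "move_arm", "arguments": {"moves": [0, 0, -0.025, 0, 0.03, 0, 0, -0.045, 0, 0.03, 0, 0, -0.055, 0, 0.03, 0, 0, -0.061, 0, 0.03, 0, 0, -0.064, 0, 0.03, 0, 0, -0.065, 0, 0.03, 0, 0, -0.065, 0, 0.03, 0, 0, -0.065, 0, 0.03]}}

```text
clock: 32.45
tcp_pos: [0.5448, 0.099, 0.0609]
orientation: [0.001, -0.028, 1.0, -0.0]
wrist_force: [-3.2, -1.4, 2.8]
finger_gap: 0.0534
grip_force: 32.5
```

Request:
{"name": "move_arm", "arguments": {"moves": [0, 0, 0, 0, 0.085, 0, 0, 0, 0, 0.085, 0, 0, 0, 0, 0.085, 0, 0, 0, 0, 0.085, 0, 0, 0.03, 0, 0.085, 0, 0, 0.07, 0, 0.085, 0, 0, 0.11, 0, 0.085, 0, 0, 0.12, 0, 0.0, 0, 0, 0.12, 0, 0, 0, 0, 0.12, 0, 0, 0, 0, 0.12, 0, 0, 0, 0, 0.12, 0, 0]}}

```text
clock: 33.45
tcp_pos: [0.5426, 0.0995, 0.1773]
orientation: [-0.002, -0.029, 1.0, 0.0]
wrist_force: [-0.2, -0.4, 0.1]
finger_gap: 0.0247
grip_force: 0.0
```

```bash
python3 chk.py
```

```text
[0.5426 0.0995 0.1773]
wrist C [450. 227.] [-0.0027 -0.0021] [0.1]
wrist D [284. 234.] [ 0.0004 -0.0007] [0.08]
wrist A [427. 361.] [-0.0075 -0.0062] []
wrist B [286. 360.] [-0.0104 -0.0012] []
side A [276. 147.] [-0.0004 -0.0026] [0.21]
side C [246. 157.] [-0.0016 -0.0033] [0.23]
side B [292. 166.] [-0.     -0.0023] [0.17]
top B [232. 153.] [ 0.0044 -0.0058] [0.19]
```

Press D's cap, then back off and check all stations before touching the button.

Request:
{"name": "move_arm", "arguments": {"moves": [0, 0, -0.02, 0, 0, 0, 0, -0.04, 0, 0, 0, 0, -0.05, 0, 0, 0, 0, -0.054, 0, 0, 0, 0, -0.058, 0, 0, 0, 0, -0.062, 0, 0, 0, 0, -0.066, 0, 0, 0, 0, -0.069, 0, 0, 0, 0, -0.07, 0, 0, 0, 0, -0.07, 0, 0]}}

```text
clock: 34.43
tcp_pos: [0.5456, 0.0997, 0.1174]
orientation: [0.004, -0.029, 1.0, -0.0]
wrist_force: [-14.1, -1.1, 43.8]
finger_gap: 0.0
grip_force: 21.6
```

Request:
{"name": "move_arm", "arguments": {"moves": [0, 0, 0.01, 0, 0, 0, 0, 0.05, 0, 0, 0, 0, 0.09, 0, 0, 0, 0, 0.13, 0, 0, -0.03, 0.02, 0.14, 0, 0, -0.06, 0.04, 0.14, 0, 0, -0.09, 0.06, 0.14, 0, 0, -0.1, 0.09, 0.14, 0, 0, -0.1, 0.13, 0.14, 0, 0, -0.1, 0.17, 0.14, 0, 0, -0.1, 0.2, 0.14, 0, 0, -0.1, 0.2, 0.14, 0, 0]}}

```text
clock: 35.43
tcp_pos: [0.4438, 0.3044, 0.2501]
orientation: [0.001, -0.031, 1.0, 0.001]
wrist_force: [-0.1, -0.4, -0.3]
finger_gap: 0.0
grip_force: 0.0
```

```bash
python3 chk.py
python3 - <<'E'
from m import *
c=cam('side')
cv2.imwrite('pics/crop5.png',cv2.resize(c['pixels'][130:220,160:330],None,fx=4.5,fy=4.5,interpolation=cv2.INTER_CUBIC)[:,:,::-1])
w=cam('wrist'); save(w,'w7.png'); h,s,v=masks(w)
for ce,b in blobs((h>50)&(h<75)&(s>150)&(v>60),300): print(ce,b,ray(w,[ce],.037))
E
```

```text
[0.4438 0.3044 0.2501]
wrist C [179. 288.] [-0.0034  0.0006] []
wrist D [ 63. 290.] [-0.0023  0.0015] [0.03]
side A [276. 147.] [-0.0019 -0.0027] [0.21]
side C [246. 157.] [-0.0016 -0.0033] [0.2]
side B [292. 166.] [-0.0001 -0.0026] [0.18]
side D [262. 177.] [-0.0005 -0.0038] [0.21]
top B [231. 154.] [ 0.0026 -0.0016] [0.09]
top A [192. 157.] [ 0.0006 -0.0016] [0.08]
top D [233. 193.] [ 0.0021 -0.002 ] [0.09]
top C [194. 196.] [ 0.0007 -0.002 ] [0.07]
```

View pics/crop5.png

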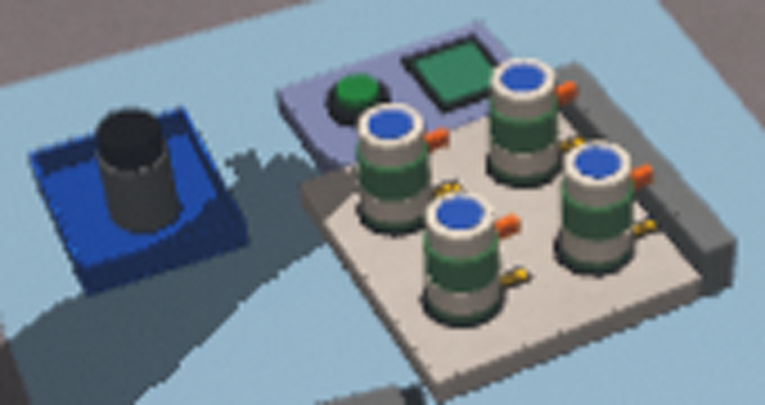

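View pics/w7.png

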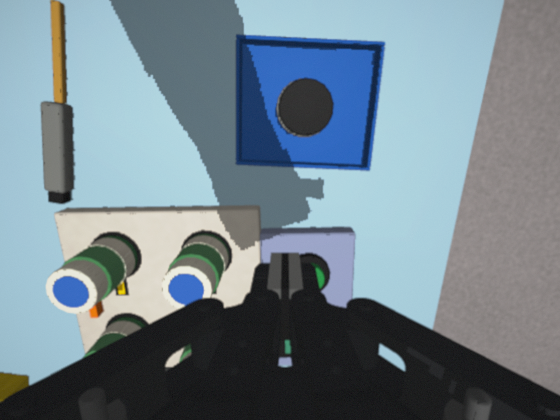

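The crops show all four jars on their stations with pointers at the marks, no red showing, and the used cell upright in the tray. Now the button.

Request:
{"name": "move_arm", "arguments": {"moves": [0.035, 0.012, 0, 0, 0, 0.07, 0.024, 0, 0, 0, 0.1, 0.033, 0, 0, 0, 0.109, 0.036, -0.03, 0, 0, 0.109, 0.036, -0.07, 0, 0, 0.109, 0.036, -0.11, 0, 0, 0.109, 0.036, -0.14, 0, 0, 0.109, 0.036, -0.165, 0, 0, 0.109, 0.036, -0.18, 0, 0, 0.109, 0.036, -0.185, 0, 0, 0.109, 0.036, -0.188, 0, 0, 0.109, 0.036, -0.19, 0, 0]}}

```text
clock: 36.68
tcp_pos: [0.5537, 0.3349, 0.0601]
orientation: [0.001, -0.028, 1.0, 0.0]
wrist_force: [-0.9, 0.3, 0.6]
finger_gap: -0.0001
grip_force: 0.0
```

Request:
{"name": "move_arm", "arguments": {"moves": [0, 0, -0.003, 0, 0, 0, 0, -0.006, 0, 0, 0, 0, -0.009, 0, 0, 0, 0, -0.009, 0, 0]}}

```text
clock: 37.02
tcp_pos: [0.554, 0.3358, 0.0513]
orientation: [0.001, -0.029, 1.0, 0.0]
wrist_force: [2.0, -0.9, 3.8]
finger_gap: 0.0002
grip_force: 1.8
```

Contact. I'm pushing further in small steps.

Request:
{"name": "move_arm", "arguments": {"moves": [0, 0, -0.002, 0, 0, 0, 0, -0.004, 0, 0, 0, 0, -0.006, 0, 0, 0, 0, -0.006, 0, 0, 0, 0, -0.006, 0, 0]}}

```text
clock: 37.43
tcp_pos: [0.5541, 0.3359, 0.0488]
orientation: [0.002, -0.029, 1.0, 0.001]
wrist_force: [-4.8, -4.1, 24.2]
finger_gap: -0.0001
grip_force: 11.6
```

Request:
{"name": "move_arm", "arguments": {"moves": [0, 0, -0.002, 0, 0, 0, 0, -0.003, 0, 0, 0, 0, -0.003, 0, 0, 0, 0, -0.003, 0, 0]}}

```text
clock: 37.77
tcp_pos: [0.5542, 0.336, 0.0484]
orientation: [0.003, -0.029, 1.0, 0.001]
wrist_force: [-9.7, -7.5, 37.7]
finger_gap: 0.0
grip_force: 19.0
```

Request:
{"name": "move_arm", "arguments": {"moves": [0, 0, 0.015, 0, 0, 0, 0, 0.05, 0, 0, 0, 0, 0.09, 0, 0, 0, 0, 0.13, 0, 0, 0, 0, 0.17, 0, 0, -0.03, 0.02, 0.2, 0, 0, -0.06, 0.04, 0.2, 0, 0, -0.09, 0.06, 0.2, 0, 0, -0.12, 0.08, 0.2, 0, 0, -0.12, 0.08, 0.2, 0, 0, -0.12, 0.08, 0.2, 0, 0, -0.12, 0.08, 0.2, 0, 0]}}

```text
clock: 38.77
tcp_pos: [0.4326, 0.4156, 0.2411]
orientation: [-0.0, -0.029, 1.0, -0.0]
wrist_force: [0.5, -0.4, 0.3]
finger_gap: -0.0002
grip_force: 0.0
```

```bash
python3 chk.py | grep -v wrist
python3 - <<'E'
from m import *
c=cam('side')
cv2.imwrite('pics/crop6.png',cv2.resize(c['pixels'][130:220,160:330],None,fx=4.5,fy=4.5,interpolation=cv2.INTER_CUBIC)[:,:,::-1])
E
```

```text
[0.4326 0.4156 0.2411]
side A [276. 147.] [-0.0019 -0.0027] [0.2]
side C [246. 157.] [-0.0016 -0.0033] [0.21]
side B [292. 166.] [-0.0001 -0.0026] [0.18]
side D [262. 177.] [-0.0007 -0.0035] [0.21]
top B [231. 154.] [ 0.0028 -0.0013] [0.08]
top A [192. 157.] [ 0.0006 -0.0016] [0.09]
top D [233. 193.] [ 0.0021 -0.002 ] [0.09]
top C [194. 196.] [ 0.0007 -0.002 ] [0.08]
```

View pics/crop6.png

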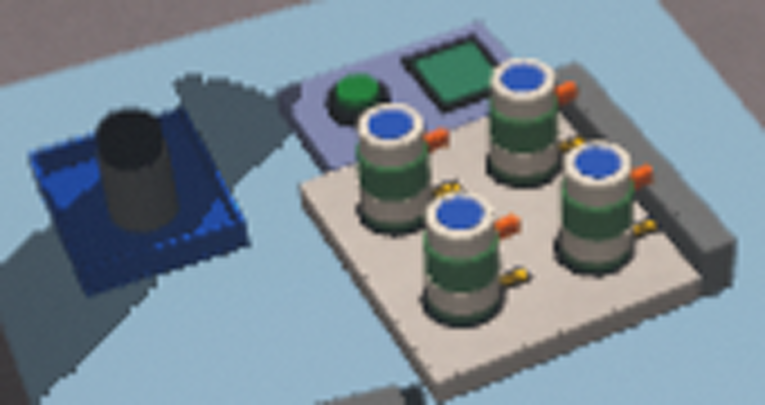

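The crop shows everything in place, with the button up at (357,95).

```bash
python3 -c "
from workcell import env; print(env.hand_in())"
```

```text
the job is handed in; nothing more can be done
None
```

The job is handed in, though the hand-in returned no verdict: all four jars are on their stations with pointers at the marks and caps pressed home, the used cell is upright in the tray, and the start button was pressed to its stop and came back up.

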